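Seat the film rewinder's drive hub on its key

TASK

Of the two film rewinder drives on the bench, one has its hub standing high, sitting crosswise on top of the key. Turn that hub on its shaft until its keyway drops over the key and the hub is fully home, then let go of it. Do not lift it off its shaft, and leave the other hub, which is already home, as it is.

Things in the scene. Friction and masses are not known exactly. Their poses are not given: they have to be found in the camera images.
- hub_a_grip (a point): Aluminium hub standing high, 0.3 kg: round flange 76 mm across, 16 mm thick; on it a square boss 38 x 38 mm, 46 mm tall; 25 mm bore through both. Two keyway notches through the flange, along hub +x and -x, 11 mm wide at bore, 19 mm at rim. Point: on the axis, 26 mm above the flange, 20 mm below the boss top, 42 mm above the underside. z up; boss flats face x and y. A half turn is equivalent.
- key_a (a point): Key under that hub: brass bar 110 x 6 mm, 12 mm high, through the shaft, on the housing of a fixed drive; its ends show past the flange. Point: on the shaft axis, level with the key's top. x along the key, z up. The keyways start 34 to 90 deg off it. Within about 10 deg the hub can drop 12 mm by its weight, flange onto housing; its grip point goes from 42 to 30 mm above this point.
- shaft_a (a point): Centre of the top end of the upright steel shaft, 22 mm thick, that carries the high hub; 72 mm above the key's top, 134 mm above the bench. The drive is a grey housing 150 (x) x 110 mm, 50 mm high, with a dark motor 48 mm thick on its +x end, x as for the key. The second drive is identical.
- hub_b_grip (a point): The other hub, same shape and size, already home on the second drive's key: leave it. Point and axes as on the high hub, 12 mm lower.

How it is judged:
By the outcome, as a careful person would: the job done as asked, in the order asked, and still so for the second after the job is handed in, with the robot touching nothing.
It also fails if it takes over 35 s, if anything falls off the work surface, if the arm or the gripper's body presses on something with over 40 N, if the wrist force passes 120 N, or if a joint passes its speed limit or range.

ROBOT

A 6-joint arm with a two-finger parallel gripper is mounted at the origin on the work surface. World frame = base frame: x ahead of the robot, y to its left, z up, the work surface at z = 0. Lengths are in m, angles in rad, forces in N, time in s.
With the tool pointing down it reaches from about 0.375 to 0.975 m from the base axis. Payload 3.8 kg.
Tool frame: the origin (TCP) lies at the centre of the arm's flange, where the gripper is bolted on; the fingertips stand 166 mm ahead of it and the grasp point (between the pads) lies 147 mm ahead of it; x points along the fingers, y is the direction in which the jaws open and shut, and the axes are right-handed (so a half turn about x gives the same grasp; the last joint's range is limited). The gripper opens to 88 mm and grips with 3 to 60 N. Pads are 18 mm wide; open, the fingers measure 123 mm over their backs; the gripper's body (75 mm by 187 mm) begins 45 mm behind the grasp point.
Start: joints at [-1.242, 0.264, 1.604, -0, 1.274, -0.037], TCP at [0.241, -0.63, 0.405] pointing down, gripper open.
Joint ranges: [-2.63, 2.63], [-0.94, 2.18], [0.31, 2.57], [-1.31, 4.45], [0, 2.66], [-2.55, 2.55]. Speed limits (rad/s): [2.57, 2.57, 3.14, 3.14, 3.14, 3.14].

INTERFACE

Orientations are given as [roll, pitch, yaw] about the fixed x, y, z axes, in that order (R = Rz(yaw) Ry(pitch) Rx(roll)).
In Python, from cell import robot, viewer gives the robot as it stands.
- The arm moves only by the tool drive_tool, never from a script. Its argument "rows" is a list of rows, each a list of 3 entries, a list of its own where there are three numbers: the gripper command: -1 is fully open, 1 is shut, values between are in proportion, then the shift along the tool's x, y, z in units of 40 mm (1.0 is 40 mm), then the turn about the tool's x in units of 6 degrees (1.0 is 6 degrees). A call has 1 to 10 rows; each row is the pose to reach, as a shift and turn from the pose measured when the call began, along the tool's axes at that moment; what a row does not reach only later rows make up. A row lasts 1/12 s, in which the tool goes at most 41.7 mm and 7.16 degrees, less where a joint would pass 70% of its speed; a pose out of reach is approached as far as the arm can. A call with a gripper value outside its range is refused whole. The fingers move at their own pace and stop on an object; the grip force is fixed at half the most. Time passes only in rows, so rows that repeat a pose let the fingers close. It gives the time, the measured TCP pose, the force and the opening at its end, in the units of the state.
- robot.get_state(): the state, without advancing time (a new reading comes with each control period).
- viewer.get_image(name): name is "scene" or "side" or "wrist"; returns the picture (400x640x3 uint8, blue, green, red); there is no depth.
- viewer.get_calibration(name): a dict with "vfov" (degrees; the focal length in pixels is half the picture's height over the tangent of half this angle, whatever the lens; pixels are square), "cx", "cy" (the principal point, pixels), "T" (4x4, takes a point from camera to world coordinates). Camera axes: x right, y up, looking along -z (the intrinsics and any distortion apply to the point x, -y, -z); pixel columns grow to the right and rows downward; lengths in m; the calibration is good to about 2 mm. The wrist camera is an equidistant fisheye: a pixel r from the principal point sees the ray r / f radians off the axis. A picture is of the moment at which its call begins: read the wrist's pose just before it. get_calibration takes no time and is no camera call; for the wrist camera it gives the pose at the moment of the call.
- robot.sign_off(): hands the job in, once; it reports no verdict.
The state is a dict: "time": time; "joints": joint angles; "qd": joint speeds; "effort": joint torques, N m; "ee_pos": TCP position; "tcp_rot": TCP orientation; "contact_force": force on the tool from outside, world axes, zero at the start; "wrist_torque": the same for the moment, N m; "opening": opening from 0.0 (shut) to 1.0 (fully open).
Only numpy, scipy, OpenCV 4.12 (cv2) and the standard library are available. Lean on these libraries where they do the work, as an engineer would, in place of code of your own. Each camera call takes 0.05 s, during which the arm holds its last target.

## Working session

There is one attempt and no reset: what is moved stays moved. The work goes in short steps, Python scripts to look and compute and a tool call to move; the robot and the scene stay as the last step left them, time stands still between calls to the robot, and variables do not carry over. Pictures are saved under pics/ and viewed, and the job is handed in when it is done.

Besides the shell and the picture viewer there is one more tool, called after "Call:" as a command line: name --argument value ..., lists and objects as JSON in quotes. drive_tool: Moves the arm, as the interface text tells. Its arguments: {"type":"object","properties":{"rows":{"type":"array"}},"required":["rows"]}

```bash
ls; mkdir -p pics; python3 - <<'E'
from cell import robot, viewer
import cv2, numpy as np
s=robot.get_state();print(s)
for n in ["scene","side","wrist"]:
    c=viewer.get_calibration(n);print(n,c)
    cv2.imwrite(f"pics/{n}0.png",viewer.get_image(n))
E
```

```text
pics
{'time': 0.0, 'joints': array([-1.24191719e+00,  2.64735543e-01,  1.60531255e+00, -1.63819340e-05,
        1.27370624e+00, -3.68760231e-02]), 'qd': array([ 3.44998647e-04,  4.28522289e-05, -1.08729536e-03,  2.65238286e-04,
       -6.57691088e-04, -4.48132783e-05]), 'effort': array([ 3.46054458e-04, -5.02109134e+01, -3.56875134e+01,  7.29134073e-02,
        2.96763657e-02, -1.67096950e-04]), 'ee_pos': array([ 0.24132218, -0.63003807,  0.40343267]), 'tcp_rot': array([-1.60043095,  1.56863459,  1.90692167]), 'contact_force': array([0.0948223 , 0.00980831, 0.25605154]), 'wrist_torque': array([ 0.00274011, -0.01585818,  0.03309604]), 'opening': 0.9998053020938397}
scene {'vfov': 51.917112490270455, 'cx': 321.5951157496528, 'cy': 203.74824285760684, 'T': array([[-0.67740784, -0.58331737,  0.44817348,  0.95677666],
       [ 0.73560589, -0.53583266,  0.41444823,  0.38803833],
       [-0.00160887,  0.61042953,  0.79206894,  0.88674313],
       [ 0.        ,  0.        ,  0.        ,  1.        ]])}
side {'vfov': 57.56417903356661, 'cx': 326.04976433151916, 'cy': 200.56134292311324, 'T': array([[-0.75794958,  0.38543819, -0.52626025,  0.16150135],
       [-0.65198474, -0.42203459,  0.62992277,  0.4531793 ],
       [ 0.02069626,  0.82056335,  0.57118076,  0.53101571],
       [ 0.        ,  0.        ,  0.        ,  1.        ]])}
wrist {'vfov': 65.70646984690485, 'cx': 320.5463642383031, 'cy': 198.4596563382549, 'T': array([[ 0.35851565,  0.89505329,  0.26522848,  0.30923438],
       [-0.93352294,  0.34410788,  0.10062153, -0.60296844],
       [-0.00120558, -0.28367126,  0.95892083,  0.38398607],
       [ 0.        ,  0.        ,  0.        ,  1.        ]])}
```

View pics/scene0.png

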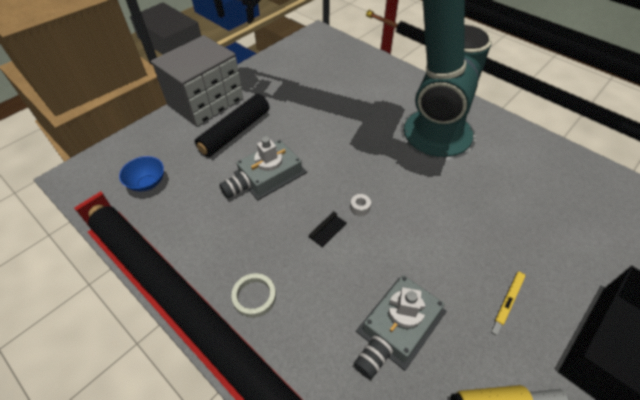

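View pics/side0.png

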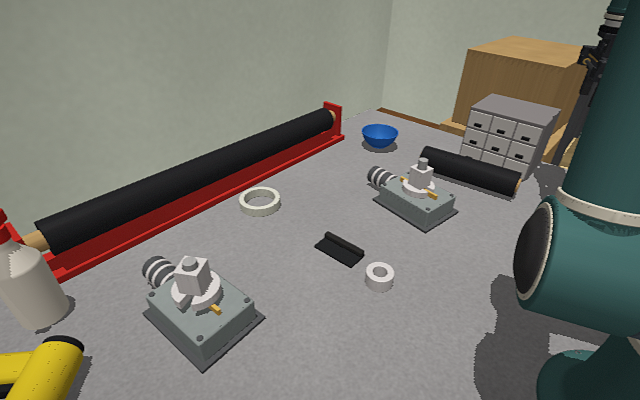

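View pics/wrist0.png

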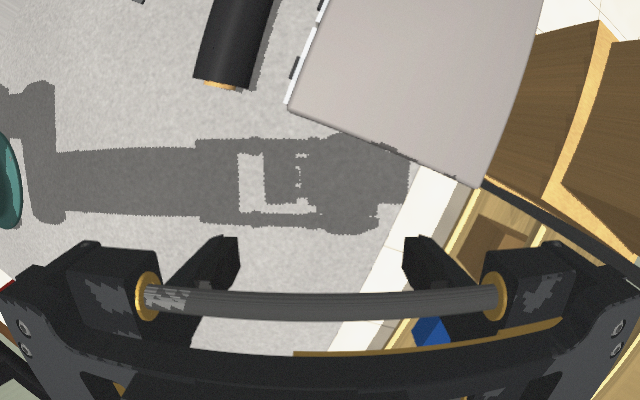

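```bash
python3 - <<'E'
import cv2, numpy as np
s=cv2.imread('pics/scene0.png');d=cv2.imread('pics/side0.png')
def cr(im,x,y,w,h,k): return cv2.resize(im[y:y+h,x:x+w],None,fx=k,fy=k,interpolation=cv2.INTER_CUBIC)
cv2.imwrite('pics/c1.png',np.vstack([np.hstack([cr(s,210,125,100,75,4),cr(s,350,270,100,75,4)]),np.hstack([cr(d,360,145,100,75,4),cr(d,140,250,100,75,4)])]))
E
```

```text
(no output)
```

View pics/c1.png

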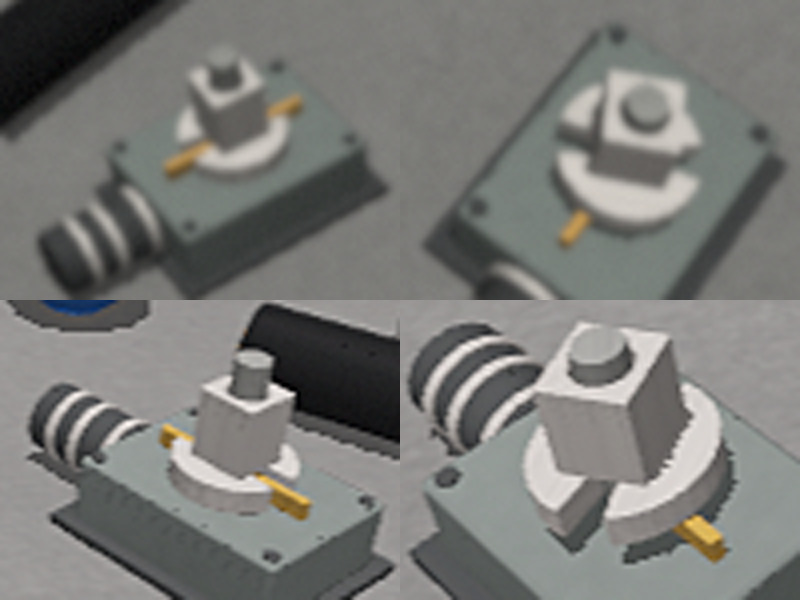

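```bash
python3 - <<'E'
import cv2, numpy as np
s=cv2.imread('pics/scene0.png');d=cv2.imread('pics/side0.png')
def cr(im,x,y,w,h,k):
    o=cv2.resize(im[y:y+h,x:x+w],None,fx=k,fy=k,interpolation=cv2.INTER_CUBIC)
    for i in range(0,w,10):
        cv2.putText(o,str(x+i),(i*k,10),0,.35,(0,0,255),1);o[:,i*k]=o[:,i*k]//2
    for i in range(0,h,10):
        cv2.putText(o,str(y+i),(0,i*k+4),0,.35,(0,0,255),1);o[i*k]=o[i*k]//2
    return o
cv2.imwrite('pics/c2.png',cr(s,350,270,100,75,8))
cv2.imwrite('pics/c3.png',cr(d,140,250,130,75*130//100,6))
E
```

```text
(no output)
```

View pics/c2.png

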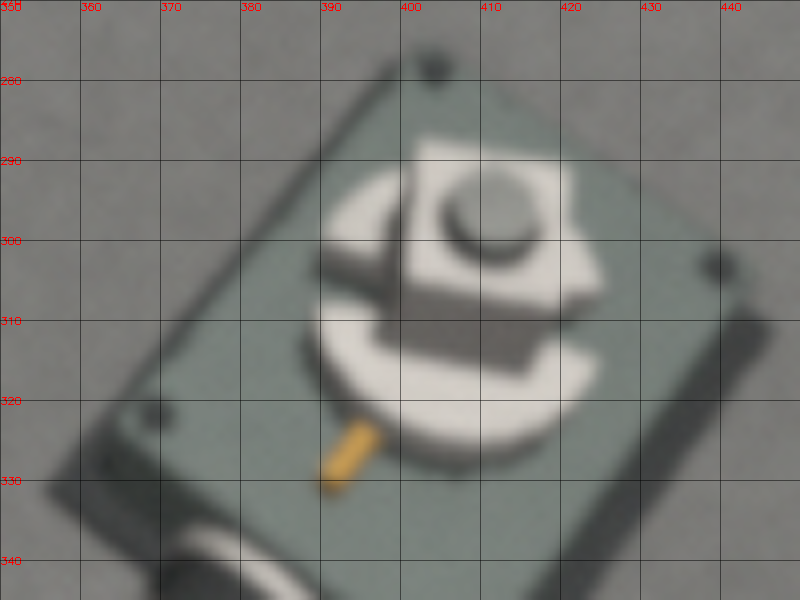

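View pics/c3.png

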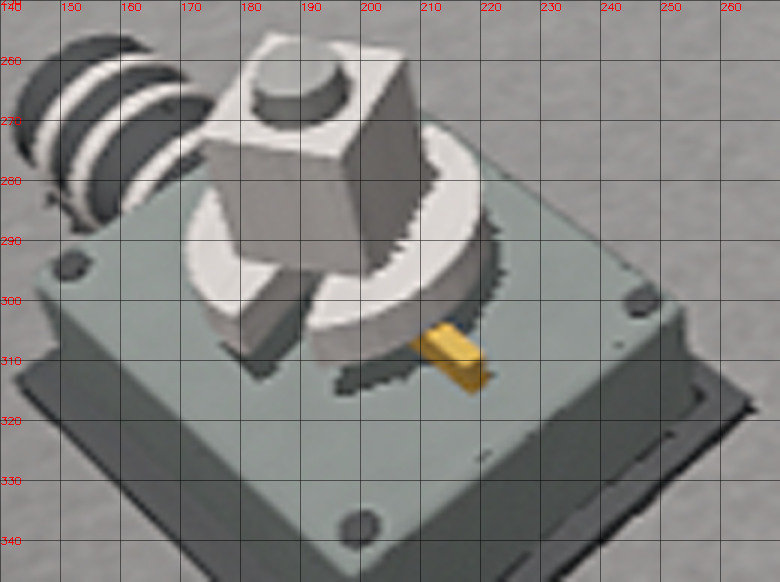

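```bash
cat > h.py <<'E'
import numpy as np
from cell import robot, viewer
def ray(n,u,v):
    c=viewer.get_calibration(n);f=200/np.tan(np.radians(c['vfov']/2));T=c['T']
    a,b=u-c['cx'],v-c['cy']
    if n=='wrist':
        r=np.hypot(a,b);t=r/f;d=np.array([np.sin(t)*a/r,-np.sin(t)*b/r,-np.cos(t)])
    else: d=np.array([a/f,-b/f,-1])
    return T[:3,3],T[:3,:3]@d
def at(n,u,v,z):
    o,d=ray(n,u,v);return o+d*(z-o[2])/d[2]
def proj(n,p):
    c=viewer.get_calibration(n);f=200/np.tan(np.radians(c['vfov']/2));T=c['T']
    q=T[:3,:3].T@(np.array(p)-T[:3,3]);x,y,z=q[0],-q[1],-q[2]
    if n=='wrist':
        r=np.hypot(x,y);k=f*np.arctan2(r,z)/r
    else: k=f/z
    return c['cx']+k*x,c['cy']+k*y
E
python3 - <<'E'
from h import *
np.set_printoptions(precision=4,suppress=True)
print('shaft',at('scene',411.2,295.2,.134),at('side',189.5,261.5,.134))
def sq(n,P,z):
    P=np.array([at(n,*p,z)[:2] for p in P]);e=np.roll(P,-1,0)-P
    print(n,'c',P.mean(0),'len',np.linalg.norm(e,axis=1),'ang',np.degrees(np.arctan2(e[:,1],e[:,0])))
sq('side',[(185,256),(207.5,259.5),(196.5,276),(174,273)],.124)
sq('scene',[(402.3,287.5),(421,291),(418,308),(400.5,305)],.124)
# notch side rim corners (flange top z=.062+.016=.078)
k1=at('side',213.5,304.5,.062);k2=at('side',221,310,.062);k3=at('side',218.5,311.5,.062)
print('key side end',k2,k3); kc=at('scene',391,330,.062);print('key scene',kc)
# housing corners z=.05
for p in [(146,298),(254,302),(200,345.5)]: print('h',at('side',*p,.05))
print('notch side',at('side',179,301.5,.078),at('side',191.5,305,.078))
print('b', at('scene',210+224/4,125+53/4,.134),at('side',360+254/4,145+57/4,.134))
E
```

```text
shaft [0.5788 0.2788 0.134 ] [0.575  0.2787 0.134 ]
side c [0.5755 0.2783] len [0.0381 0.0358 0.0357 0.0372] ang [-150.0084  119.4215   32.0073  -56.7446]
scene c [0.5794 0.2794] len [0.0375 0.0378 0.0341 0.0384] ang [ 120.7707   25.4021  -57.9292 -149.446 ]
key side end [0.5197 0.2739 0.062 ] [0.5202 0.2782 0.062 ]
key scene [0.6341 0.2824 0.062 ]
h [0.6407 0.3364 0.05  ]
h [0.5019 0.2238 0.05  ]
h [0.4991 0.3277 0.05  ]
notch side [0.5688 0.3131 0.078 ] [0.5486 0.3041 0.078 ]
b [ 0.4696 -0.2616  0.134 ] [ 0.4699 -0.2629  0.134 ]
```

```bash
cat >> h.py <<'E'
from scipy.spatial.transform import Rotation as Ro
np.set_printoptions(precision=4,suppress=True)
def rot(s): return Ro.from_euler('xyz',s['tcp_rot']).as_matrix()
def plan(P,yang=None):
    """P target for grasp point, yang list of jaw angle deg"""
    s=robot.get_state();R=rot(s);p=s['ee_pos'];g=p+R[:,0]*.147
    print('t',round(s['time'],2),'grasp',g,'tool x',R[:,0],'y',R[:,1],'jaw ang',np.degrees(np.arctan2(R[1,1],R[0,1])),'j',s['joints'],'F',s['contact_force'],'M',s['wrist_torque'],'op',round(s['opening'],3))
    print('units',R.T@(np.array(P)-g)/.04)
    if yang is not None:
        a=np.degrees(np.arctan2(R[1,1],R[0,1]))
        # turn about tool x (down): positive turn reduces world angle
        print('turn units',-((yang-a+90)%180-90)/6)
E
python3 - <<'E'
from h import *
plan([.577,.279,.20],30.5);plan([.577,.279,.20],120.5)
E
```

```text
t 0.15 grasp [ 0.2413 -0.6299  0.2567] tool x [-0.0006  0.0016 -1.    ] y [ 0.3577 -0.9338 -0.0017] jaw ang -69.03917812235288 j [-1.2419  0.2646  1.6051 -0.      1.2737 -0.0369] F [ 0.3891 -0.6865 -0.6318] M [ 0.0078  0.0058 -0.0202] op 1.0
units [  1.4493 -18.2128 -15.9661]
turn units 13.41013697960785
t 0.15 grasp [ 0.2413 -0.6299  0.2567] tool x [-0.0006  0.0016 -1.    ] y [ 0.3577 -0.9338 -0.0017] jaw ang -69.03917812235288 j [-1.2419  0.2646  1.6051 -0.      1.2737 -0.0369] F [ 0.3891 -0.6865 -0.6318] M [ 0.0078  0.0058 -0.0202] op 1.0
units [  1.4493 -18.2128 -15.9661]
turn units -1.5898630203921489
```

```bash
python3 - <<'E'
from h import *
for p in [(35,330),(55,318),(10,340)]: print('bottle base',at('side',*p,0))
for p in [(75,345),(40,395)]: print('yellow',at('side',*p,0),at('side',*p,.06))
for p in [(460,395),(530,390)]: print('yellow sc',at('scene',*p,0),at('scene',*p,.06))
# bottle height: ray at (0,212) at the vertical above base
b=at('side',25,330,0);o,d=ray('side',0,212);t=np.dot(b[:2]-o[:2],d[:2])/np.dot(d[:2],d[:2]);print(b,o+t*d)
E
```

```text
bottle base [0.7624 0.4781 0.    ]
bottle base [0.7642 0.448  0.    ]
bottle base [0.7708 0.5106 0.    ]
yellow [0.6838 0.4457 0.    ] [0.6248 0.4465 0.06  ]
yellow [0.6357 0.509  0.    ] [0.5821 0.5027 0.06  ]
yellow sc [0.6234 0.4563 0.    ] [0.646  0.4516 0.06  ]
yellow sc [0.5196 0.5552 0.    ] [0.5492 0.5439 0.06  ]
[0.7745 0.4889 0.    ] [0.7731 0.4364 0.2155]
```

Call:
drive_tool --rows '[[-1,[0,-0.8,-0.7],-0.3],[-1,[0.2,-1.6,-1.4],-0.6],[-1,[0.3,-2.4,-2.1],-0.9],[-1,[0.4,-3.2,-2.8],-1.2],[-1,[0.5,-4,-3.5],-1.6],[-1,[0.5,-4.8,-4.2],-1.6],[-1,[0.5,-5.6,-4.9],-1.6],[-1,[0.5,-6.4,-5.6],-1.6],[-1,[0.5,-7.2,-6.3],-1.6],[-1,[0.5,-7.9,-7.0],-1.6]]'

```text
time: 0.98
ee_pos: [0.3868, -0.2392, 0.3841]
tcp_rot: [-1.741, 1.569, 1.933]
contact_force: [1.6, 0.3, -0.8]
opening: 0.999
```

```bash
python3 - <<'E'
from h import *
plan([.577,.279,.20],120.5)
E
```

```text
t 0.98 grasp [ 0.3867 -0.239   0.2371] tool x [-0.0006  0.0017 -1.    ] y [ 0.5079 -0.8614 -0.0018] jaw ang -59.476574033633774 j [-0.6091 -0.1478  2.0769  0.0011  1.214   0.4286] F [ 1.5534  0.262  -0.7942] M [-0.0571 -0.0577 -0.0052] op 0.999
units [  0.9462  -8.7366 -10.6755]
turn units 0.0039043277277054735
```

Call:
drive_tool --rows '[[-1,[0,-0.6,-0.7],0],[-1,[0,-1.2,-1.5],0],[-1,[0,-1.8,-2.2],0],[-1,[0,-2.4,-2.9],0],[-1,[0,-3.0,-3.7],0],[-1,[0,-3.6,-4.4],0],[-1,[0,-4.2,-5.1],0],[-1,[0,-4.8,-5.9],0],[-1,[0,-5.4,-6.6],0],[-1,[0,-6,-7.3],0]]'

```text
time: 1.82
ee_pos: [0.5165, 0.1179, 0.3844]
tcp_rot: [-1.695, 1.569, 1.98]
contact_force: [0.6, 0.9, -0.3]
opening: 1.001
```

```bash
python3 - <<'E'
from h import *
plan([.577,.279,.20],120.5)
E
```

```text
t 1.82 grasp [0.5164 0.1181 0.2374] tool x [-0.0007  0.0016 -1.    ] y [ 0.5083 -0.8612 -0.0018] jaw ang -59.44743495185662 j [0.1768 0.003  1.936  0.0019 1.203  1.2137] F [ 0.5924  0.9096 -0.3314] M [-0.0767 -0.0234 -0.0291] op 1.001
units [ 0.9412 -2.6923 -3.3487]
turn units 0.008760841357229765
```

Call:
drive_tool --rows '[[-1,[0.1,-0.6,-0.7],0],[-1,[0.2,-1.2,-1.4],0],[-1,[0.3,-1.7,-2.1],0],[-1,[0.4,-2.2,-2.7],0],[-1,[0.5,-2.6,-3.2],0],[-1,[0.5,-2.7,-3.35],0],[-1,[0.5,-2.7,-3.35],0],[-1,[0.5,-2.7,-3.35],0]]'

```text
time: 2.48
ee_pos: [0.5768, 0.2787, 0.3642]
tcp_rot: [-0.79, 1.569, 2.885]
contact_force: [-0.2, -0.3, 0.9]
opening: 1.001
```

```bash
python3 - <<'E'
from h import *
import cv2
plan([.577,.279,.104],120.5)
c=viewer.get_calibration('wrist')
im=viewer.get_image('wrist');cv2.imwrite('pics/w1.png',im)
print(proj('wrist',[.577,.279,.134]))
E
```

```text
t 2.48 grasp [0.5765 0.2787 0.2172] tool x [-0.0019  0.0005 -1.    ] y [ 0.5089 -0.8609 -0.0014] jaw ang -59.41233266574386 j [0.4109 0.2273 1.7251 0.0013 1.1907 1.4473] F [-0.2498 -0.2556  0.8898] M [-0.0535  0.0074 -0.0358] op 1.001
units [ 2.8295  0.0047 -0.0184]
turn units 0.014611222376023155
(np.float64(321.09990134516966), np.float64(211.58480515939465))
```

View pics/w1.png

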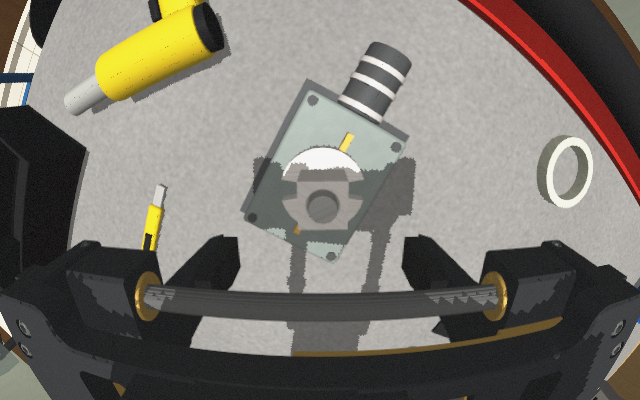

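```bash
python3 - <<'E'
import cv2, numpy as np
d=cv2.imread('pics/w1.png')
x,y,w,h,k=265,120,100,75,8
o=cv2.resize(d[y:y+h+20,x:x+w],None,fx=6,fy=6,interpolation=cv2.INTER_CUBIC)
o=cv2.convertScaleAbs(o,alpha=1.3,beta=10)
k=6
for i in range(0,w,10):
    cv2.putText(o,str(x+i),(i*k,10),0,.35,(0,0,255),1);o[:,i*k]=o[:,i*k]//2
for i in range(0,h+20,10):
    cv2.putText(o,str(y+i),(0,i*k+4),0,.35,(0,0,255),1);o[i*k]=o[i*k]//2
cv2.imwrite('pics/c4.png',o)
E
```

```text
(no output)
```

View pics/c4.png

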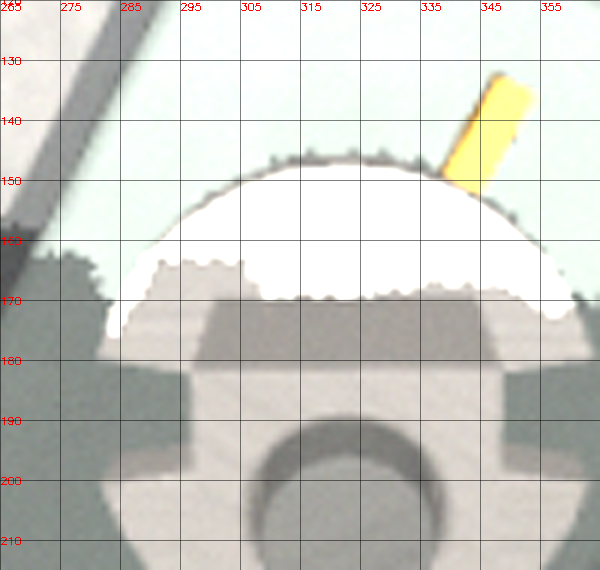

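```bash
python3 - <<'E'
import cv2, numpy as np
d=cv2.imread('pics/w1.png')
x,y,w,h,k=275,165,100,75,8
o=cv2.resize(d[y:y+h,x:x+w],None,fx=k,fy=k,interpolation=cv2.INTER_CUBIC)
o=cv2.convertScaleAbs(o,alpha=1.5,beta=10)
for i in range(0,w,5):
    cv2.putText(o,str(x+i),(i*k,10),0,.35,(0,0,255),1);o[:,i*k]=o[:,i*k]//2
for i in range(0,h,5):
    cv2.putText(o,str(y+i),(0,i*k+4),0,.35,(0,0,255),1);o[i*k]=o[i*k]//2
cv2.imwrite('pics/c5.png',o)
E
```

```text
(no output)
```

View pics/c5.png

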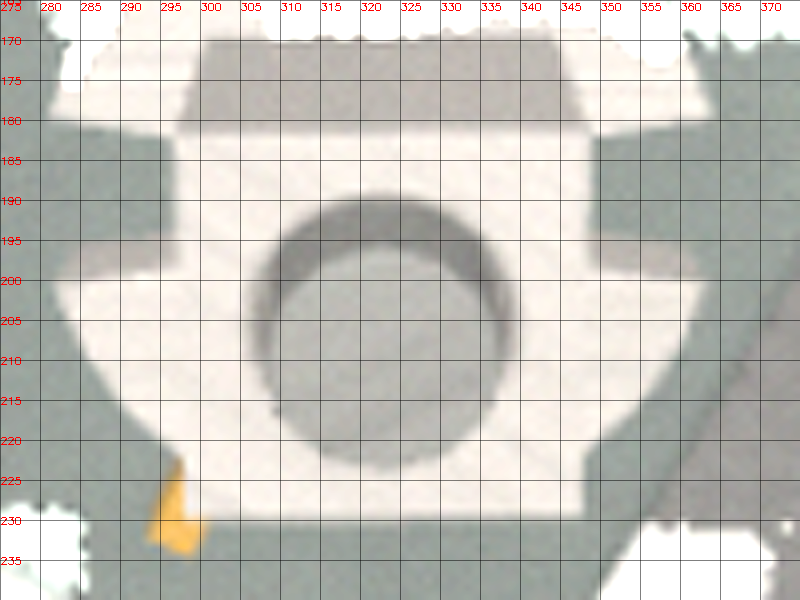

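```bash
python3 - <<'E'
from h import *
p=at('wrist',322.5,209.8,.134);print(p)
q=(p+np.array([.577,.279,0]))/2
P=[at('wrist',u,v,.124)[:2] for u,v in [(296.5,181.5),(347.8,181.5),(347.5,230),(297.5,230)]]
print(np.mean(P,0))
K=[at('wrist',u,v,.062)[:2] for u,v in [(350.2,134),(297,231)]];print('key',K)
for u,v in [(347.5,132),(338.5,149)]: print(at('wrist',u,v,.062))
plan([p[0],p[1],.104])
E
```

```text
[0.5787 0.2788 0.134 ]
[0.5781 0.2785]
key [array([0.6334, 0.2814]), array([0.5261, 0.2765])]
[0.6337 0.2845 0.062 ]
[0.616  0.2834 0.062 ]
t 2.53 grasp [0.5765 0.2782 0.2175] tool x [-0.0015  0.0007 -1.    ] y [ 0.5081 -0.8613 -0.0014] jaw ang -59.46477685008864 j [0.41   0.2264 1.7257 0.0013 1.1907 1.4474] F [ 0.365  -0.0975  0.5328] M [-0.0357 -0.0486  0.0584] op 1.001
units [ 2.8366  0.0178 -0.0584]
```

Call:
drive_tool --rows '[[-1,[0.6,0.01,-0.04],0],[-1,[1.2,0.02,-0.04],0],[-1,[1.8,0.02,-0.04],0],[-1,[2.3,0.02,-0.04],0],[-1,[2.7,0.02,-0.04],0],[-1,[2.83,0.02,-0.04],0],[-1,[2.83,0.02,-0.04],0],[-1,[2.83,0.02,-0.04],0]]'

```text
time: 3.2
ee_pos: [0.5785, 0.2774, 0.2522]
tcp_rot: [-1.281, 1.57, 2.393]
contact_force: [-0.0, 0.3, 0.5]
opening: 1.0
```

```bash
python3 - <<'E'
from h import *
import cv2
plan([.578,.2788,.104],120.5)
cv2.imwrite('pics/w2.png',viewer.get_image('wrist'))
cv2.imwrite('pics/s2.png',viewer.get_image('side')[180:380,80:340].repeat(3,0).repeat(3,1))
E
```

```text
t 3.2 grasp [0.5784 0.2775 0.1052] tool x [-0.0009  0.0008 -1.    ] y [ 0.5071 -0.8619 -0.0011] jaw ang -59.529701428082696 j [0.408  0.3322 1.8142 0.0013 0.9957 1.4462] F [-0.0168  0.2564  0.474 ] M [-0.0004 -0.0231  0.0229] op 1.0
units [ 0.0291 -0.033  -0.0078]
turn units -0.004950238013786172
```

View pics/w2.png

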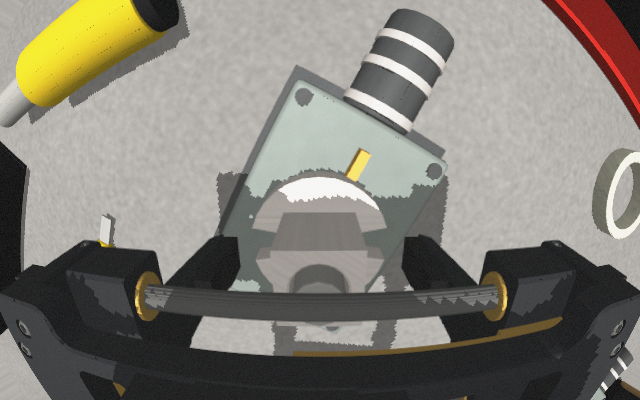

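View pics/s2.png

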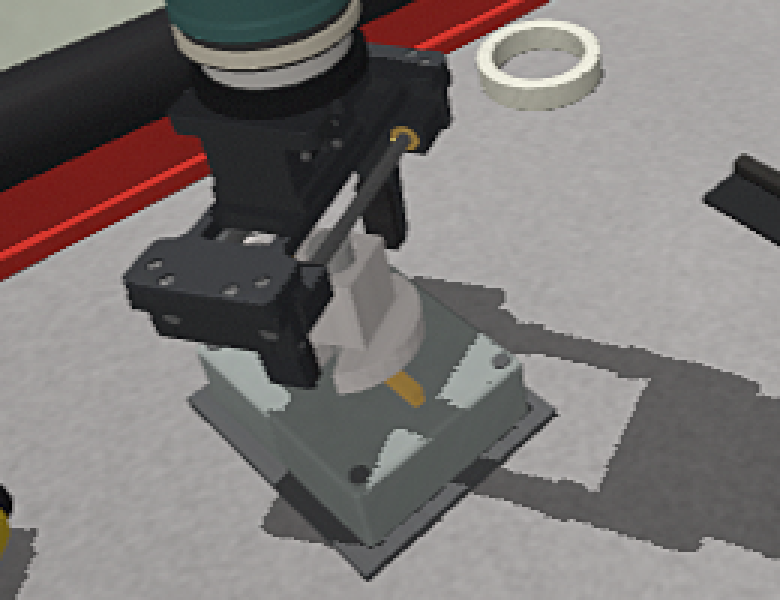

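Gripper straddles the boss, well centred (boss cols 282–357, fingers 237/404). Closing.

Call:
drive_tool --rows '[[0,[0.02,0,0],0],[0,[0.02,0,0],0],[0.2,[0.02,0,0],0],[0.5,[0.02,0,0],0],[1,[0.02,0,0],0],[1,[0.02,0,0],0],[1,[0.02,0,0],0],[1,[0.02,0,0],0]]'

```text
time: 3.97
ee_pos: [0.579, 0.2781, 0.2523]
tcp_rot: [-2.582, 1.569, 1.092]
contact_force: [0.7, -0.8, 0.3]
opening: 0.428
```

```bash
python3 - <<'E'
from h import *
plan([.578,.2788,.104],2.6)
E
```

```text
t 3.97 grasp [0.5791 0.2784 0.1053] tool x [ 0.0009  0.0018 -1.    ] y [ 0.5076 -0.8616 -0.0011] jaw ang -59.49486904442247 j [0.4087 0.3327 1.8132 0.0015 0.9942 1.4463] F [ 0.7289 -0.7625  0.279 ] M [-0.0724 -0.0431 -0.0074] op 0.428
units [ 0.0333 -0.0229  0.0192]
turn units -10.349144840737077
```

Call:
drive_tool --rows '[[1,[0.01,0,0],-0.6],[1,[0.01,0,0],-1.3],[1,[0.01,0,0],-2.0],[1,[0.01,0,0],-2.7],[1,[0.01,0,0],-3.4],[1,[0.01,0,0],-4.1],[1,[0.01,0,0],-4.8],[1,[0.01,0,0],-5.4],[1,[0.01,0,0],-5.4]]'

```text
time: 4.72
ee_pos: [0.5793, 0.2778, 0.2523]
tcp_rot: [2.681, 1.569, 0.639]
contact_force: [1.3, -1.6, 1.8]
opening: 0.429
```

```bash
python3 - <<'E'
from h import *
plan([.578,.2788,.104],2.6)
E
```

```text
t 4.72 grasp [0.5796 0.278  0.1053] tool x [ 0.0017  0.0013 -1.    ] y [ 0.891  -0.4541  0.0009] jaw ang -27.005532314971195 j [0.4083 0.3328 1.813  0.0006 0.9937 0.8793] F [ 1.3111 -1.6323  1.7776] M [-0.307  -0.2725 -0.0104] op 0.429
units [ 0.0333 -0.0434  0.0005]
turn units -4.934255385828533
```

Low forces; finish the turn.

Call:
drive_tool --rows '[[1,[0.01,0,0],-0.6],[1,[0.01,0,0],-1.3],[1,[0.01,0,0],-2.0],[1,[0.01,0,0],-2.7],[1,[0.01,0,0],-3.4],[1,[0.01,0,0],-4.1],[1,[0.01,0,0],-4.7],[1,[0.01,0,0],-4.95],[1,[0.01,0,0],-4.95],[1,[0.01,0,0],-4.95]]'

```text
time: 5.55
ee_pos: [0.5788, 0.2778, 0.2509]
tcp_rot: [3.08, 1.57, 1.554]
contact_force: [-0.1, -0.7, -3.9]
opening: 0.428
```

```bash
python3 - <<'E'
from h import *
import cv2
plan([.578,.2788,.104],2.6)
cv2.imwrite('pics/s3.png',viewer.get_image('side')[180:380,80:340].repeat(3,0).repeat(3,1))
cv2.imwrite('pics/w3.png',viewer.get_image('wrist'))
E
```

```text
t 5.55 grasp [0.5788 0.2779 0.1039] tool x [ 0.      0.0007 -1.    ] y [0.999 0.045 0.   ] jaw ang 2.5787910644218326 j [0.4085 0.334  1.8143 0.0008 0.9929 0.363 ] F [-0.0894 -0.684  -3.8613] M [-0.0462 -0.1329 -0.0138] op 0.428
units [-0.0018 -0.0192 -0.0241]
turn units -0.003534822596362138
```

View pics/s3.png

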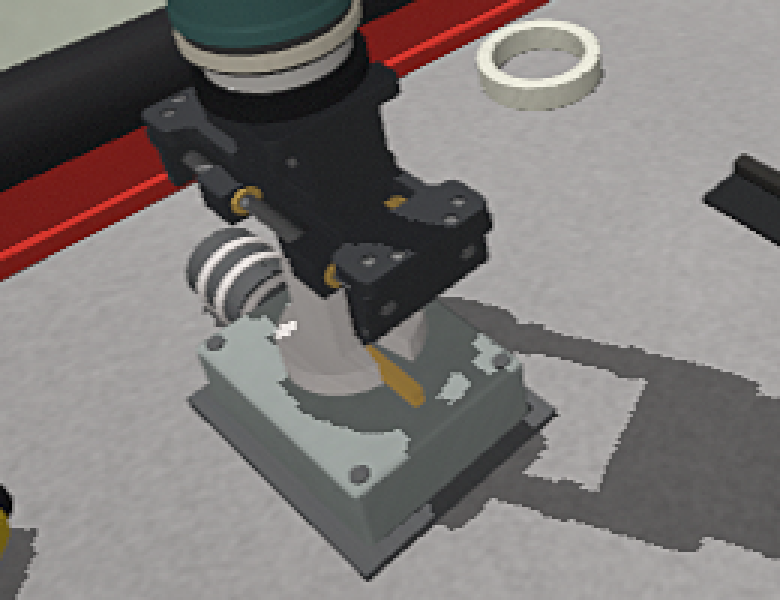

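View pics/w3.png

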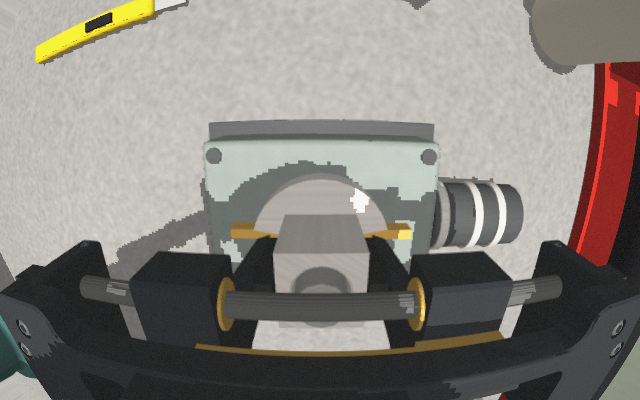

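Call:
drive_tool --rows '[[1,[0.05,0,0],0],[1,[0.1,0,0],0],[1,[0.15,0,0],0],[1,[0.2,0,0],0],[1,[0.2,0,0],0],[1,[0.2,0,0],0]]'

```text
time: 6.15
ee_pos: [0.5789, 0.2778, 0.243]
tcp_rot: [2.807, 1.57, 1.281]
contact_force: [0.2, -0.3, -3.8]
opening: 0.428
```

```bash
python3 - <<'E'
from h import *
plan([.578,.2788,.104],2.6)
E
```

```text
t 6.15 grasp [0.5789 0.2779 0.096 ] tool x [ 0.0002  0.0007 -1.    ] y [0.999  0.0456 0.0003] jaw ang 2.6111960574538515 j [0.4084 0.343  1.8189 0.0007 0.9792 0.3625] F [ 0.2249 -0.2858 -3.7838] M [-0.0734 -0.0704  0.0121] op 0.428
units [-0.1996 -0.0224 -0.0242]
turn units 0.001866009575640722
```

Descends freely over the key. Release; the rest falls by weight.

Call:
drive_tool --rows '[[0,[0,0,0],0],[0,[0,0,0],0],[-0.5,[0,0,0],0],[-1,[0,0,0],0],[-1,[0,0,0],0],[-1,[0,0,0],0],[-1,[0,0,0],0]]'

```text
time: 6.73
ee_pos: [0.579, 0.2778, 0.2432]
tcp_rot: [2.611, 1.57, 1.086]
contact_force: [0.3, -0.2, 0.3]
opening: 0.856
```

Call:
drive_tool --rows '[[-1,[-0.3,0,0],0],[-1,[-0.8,0,0],0],[-1,[-1.5,0,0],0],[-1,[-2.3,0,0],0],[-1,[-3.1,0,0],0],[-1,[-3.8,0,0],0],[-1,[-4.3,0,0],0],[-1,[-4.5,0,0],0],[-1,[-4.5,0,0],0]]'

```text
time: 7.48
ee_pos: [0.5794, 0.2779, 0.4271]
tcp_rot: [2.018, 1.564, 0.492]
contact_force: [0.1, 0.6, -0.4]
opening: 0.997
```

```bash
python3 - <<'E'
from h import *
import cv2
plan([.578,.2788,.104],2.6)
cv2.imwrite('pics/s4.png',viewer.get_image('side')[180:380,80:340].repeat(3,0).repeat(3,1))
cv2.imwrite('pics/w4.png',cv2.resize(viewer.get_image('wrist')[100:300,190:450],None,fx=3,fy=3,interpolation=2))
# predicted boss top height check: corners home (z=.112) vs high
for z in (.112,.124):
  print(z,[np.round(proj('side',[.578+a,.279+b,z])) for a,b in [(.019,.019),(-.019,.019),(-.019,-.019),(.019,-.019)]])
E
```

```text
t 7.48 grasp [0.5803 0.2784 0.2801] tool x [ 0.0061  0.0033 -1.    ] y [0.9989 0.0455 0.0063] jaw ang 2.6077653918811468 j [0.4082 0.1884 1.6542 0.0006 1.292  0.3626] F [ 0.1283  0.6144 -0.436 ] M [-0.03   -0.0755  0.0028] op 0.997
units [ 4.4021 -0.0851 -0.0006]
turn units 0.0012942319801917772
0.112 [array([173., 272.]), array([187., 284.]), array([209., 270.]), array([195., 259.])]
0.124 [array([172., 266.]), array([185., 278.]), array([207., 265.]), array([193., 253.])]
```

View pics/s4.png

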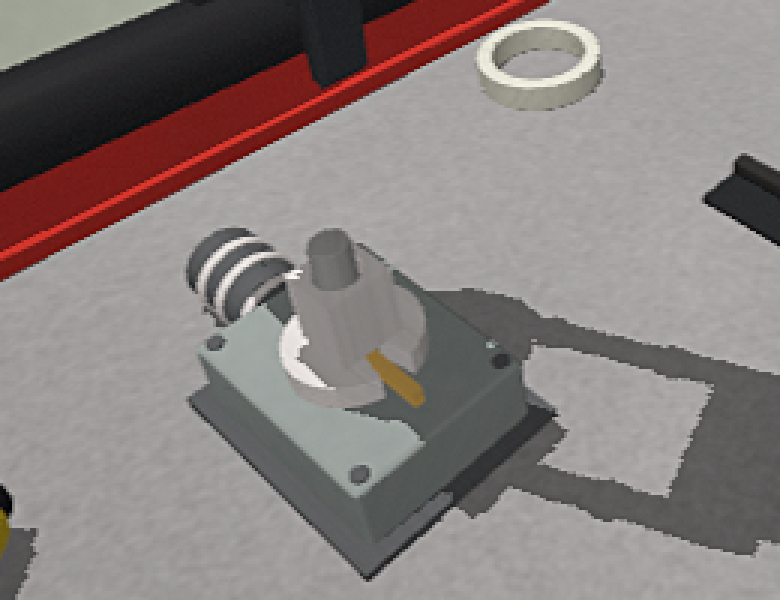

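View pics/w4.png

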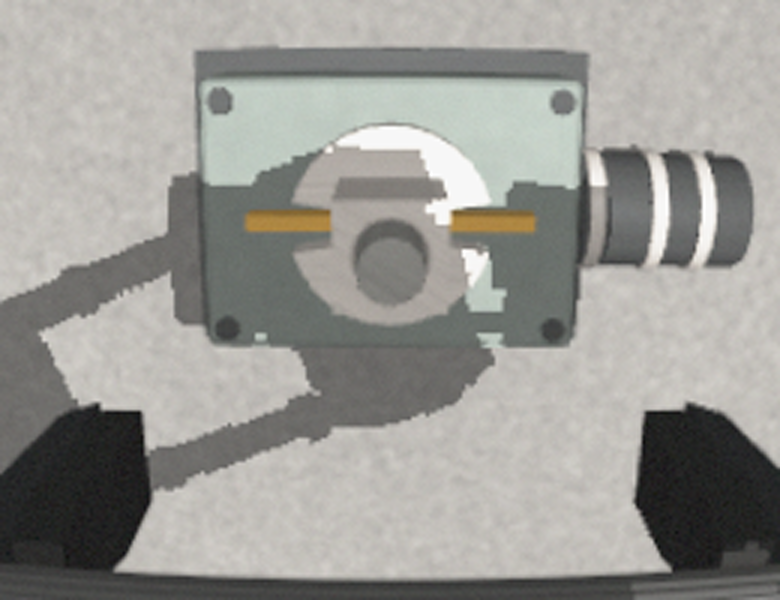

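```bash
python3 - <<'E'
from h import *
import cv2
im=viewer.get_image('scene')
cv2.imwrite('pics/e.png',np.hstack([cv2.resize(im[270:345,350:450],None,fx=4,fy=4,interpolation=2),cv2.resize(im[125:200,210:310],None,fx=4,fy=4,interpolation=2)]))
s=robot.get_state();print(s['qd'],s['contact_force'])
E
```

```text
[-0.0005  0.0144  0.0166 -0.0006  0.0004  0.0005] [ 0.0337  0.0537 -0.6752]
```

View pics/e.png

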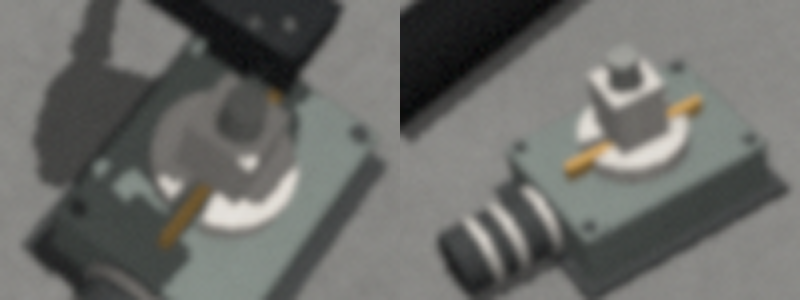

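The high hub now sits home with the shaft standing well proud and the key in its notches; the other drive looks unchanged.

```bash
python3 -c "
from cell import robot
print(robot.sign_off())"
```

```text
the job is handed in; nothing more can be done
None
```

The high hub is now home on its key, and I have handed the job in. I gripped its boss, turned it about 62° counter-clockwise on its shaft, lowered it 8 mm over the key and released it to drop the rest. The arm then backed straight up, clear of everything.

- **Seating:** in the last pictures the key lies in both keyways. The boss top is within about 3 px of where a hub that is home should appear in the side view, with its height within 1 px; a high hub would be about 6 px higher. I saw no gap under the flange.
- **Forces and time:** the measured tool force was about 4 N at most when read between moves, mainly the hub's own weight. The arm's clock stood at about 7.6 s at hand-in, against the 35 s limit.
- **Other hub:** I never touched it, and it looks unchanged.
- **Disagreement:** the scene and side cameras differed by about 4 mm on the shaft position. I settled it with the wrist camera before gripping. None of the checks failed.

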